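Unpile the desk gadgets

TASK

Clear the pile on the desk and put each thing down in the middle of its own place, right side up: the grey mouse on the round black mouse mat, the phone flat on the round white charging pad (the green earbud case now lying there belongs in the cork tray), and the orange hard drive flat in the blue rack, lengthwise between its two end lips. Set things down, do not drop them or tip them over, and leave the mug and the stapler where they stand.

Things in the scene. Friction and masses are not known exactly. Their poses are not given: they have to be found in the camera images.
- mouse: Light grey computer mouse, 98 long (x) by 58 wide (y) by 36 high; straight sides 22 high, a narrower hump (46 wide) above. About 100 g. Starts on top of the pile, lying on the phone with its length along the phone's. Origin: centre of the underside; z up; black wheel towards +x.
- phone: Phone in a navy blue case with a black screen on top, 148 long (x) by 66 wide (y) by 12 thick. About 200 g. Starts in the pile, screen up, under the mouse and crosswise on the drive. Origin: centre of the underside; z up.
- drive: Portable hard drive, orange box with a silver top plate (mostly covered by the phone at the start), 118 long (x) by 64 wide (y) by 18 high. About 200 g. Starts on the desk as the bottom of the pile, under the phone, lengthwise across it, so that its ends stick out on either side. Origin: centre of the underside; z up.
- budcase: Green earbud case, rounded box 60 (x) by 48 (y) by 26 high. About 60 g. Starts lying on the charging pad. Origin: centre of the underside; z up.
- mousemat: Round black mouse mat with a dark pink rim line, 170 diameter, 4 thick, fixed to the desk. The mouse's place. Origin: centre of the underside, so its top is 4 above it.
- charger: Round white charging pad with a grey ring, 100 diameter, 10 high, fixed to the desk; a low plug stub at the edge towards +x. The phone's place (any heading; the phone's ends overhang it). Origin: centre of the underside.
- tray: Square cork tray, 120 by 120 outside, 108 inside, rim 8 high overall, floor 6 thick, fixed to the desk. The earbud case's place (any heading). Origin: centre of the underside.
- rack: Blue rack for the drive: flat plate 156 (x) by 90 (y), 6 thick, with a lip across each x end that is 8 thick and stands 12 above the plate; 140 clear between the lips, the two long sides are open. Fixed to the desk. The drive lies with its length along the rack's x, either way round. Origin: centre of the underside.
- mug: White mug, 76 diameter, 85 high, handle at +y. A bystander, to be left alone. Origin: centre of the underside.
- stapler: Red and black stapler, 110 (x) by 30 by 38 high. A bystander, to be left alone. Origin: centre of the underside.

How it is judged:
By the outcome, as a careful person would: the job done as asked, in the order asked, and still so for the second after the job is handed in, with the robot touching nothing.
It also fails if it takes over 120 s, if anything falls off the work surface, if the arm or the gripper's body presses on something with over 40 N, if the wrist force passes 120 N, or if a joint passes its speed limit or range.

ROBOT

A 6-joint arm with a two-finger parallel gripper is mounted at the origin on the work surface. World frame = base frame: x ahead of the robot, y to its left, z up, the work surface at z = 0. Lengths are in m, angles in rad, forces in N, time in s.
With the tool pointing down it reaches from about 0.25 to 0.725 m from the base axis. Payload 4 kg.
Tool frame: the origin (TCP) lies between the finger pads; the fingertips stand 17 mm ahead of it and the grasp point (between the pads) lies 2 mm behind it; z points along the fingers, y is the direction in which the jaws open and shut (so a half turn about z gives the same grasp; the last joint's range is limited). The gripper opens to 85 mm and grips with 20 to 120 N. Pads are 22 mm wide; open, the fingers measure 114 mm over their backs; the gripper's body (76 mm by 85 mm) begins 54 mm behind the grasp point. The pads swing forward as they close: fully open they stand 13 mm farther back than shut.
Start: joints at [-1.22, 0.241, 0.005, 1.335, 0, 1.571], TCP at [0.172, -0.47, 0.22] pointing down, gripper open.
Joint ranges: [-2.72, 2.72], [-1.05, 1.87], [-1.09, 1.28], [-1.99, 2.15], [-1.42, 1.44], [-3.14, 3.14]. Speed limits (rad/s): [2.79, 2.79, 3.14, 3.14, 3.14, 3.14].

INTERFACE

Orientations are given as a unit quaternion [x, y, z, w].
In Python, from workcell import readout, viewer, order gives the robot as it stands. The module is installed in compiled form; this text tells all that it offers.
- The arm moves only by the shell command python3 -m crank 'ROWS'. ROWS is text: rows parted by semicolons, each of 7 numbers parted by spaces: the shift along the tool's x, y, z in m, then the turn, a rotation vector about the tool's x, y, z in rad, then the gripper's target within -1 to 1 (shut at 1, half-way at 0, fully open at -1). A call has 1 to 20 rows; each row shifts and turns the pose as measured when the row begins, along the tool's axes as they then stand; what a row does not reach is not made up. A row lasts 1/12 s, in which the tool goes at most 41.7 mm and 7.16 degrees, less where a joint would pass 70% of its speed; a pose out of reach is approached as far as the arm can. A call with a gripper value outside its range is refused whole. The fingers move at their own pace and stop on an object; the grip force is fixed at half the most. Time passes only in rows, so rows that do not move let the fingers close. It gives the time, the measured TCP pose, the force and the opening at its end, in the units of the state.
- readout.get_obs(): the state, without advancing time (a new reading comes with each control period).
- viewer.camera(name): name is "scene" or "top"; returns the picture (384x512x3 uint8, red, green, blue); there is no depth.
- viewer.calibration(name): a dict with "fx", "fy", "cx", "cy" (pixels), "eye" and "rotation" of the camera in the world. Camera axes: x right, y down, z forward; pixel columns grow to the right and rows downward; lengths in m; the calibration is good to about 2 mm. A picture is of the moment at which its call begins. calibration takes no time and is no camera call.
- order.job_done(): hands the job in, once; it reports no verdict.
The state is a dict: "clock": time; "joint_pos": joint angles; "joint_vel": joint speeds; "tau": joint torques, N m; "eef_pos": TCP position; "tool_rot": TCP orientation; "ft_force": force on the tool from outside, world axes, zero at the start; "ft_torque": the same for the moment, N m; "grip_width": finger opening in m.
Only numpy, scipy, OpenCV 4.12 (cv2) and the standard library are available. Lean on these libraries where they do the work, as an engineer would, in place of code of your own. Each camera call takes 0.05 s, during which the arm holds its last target. There are 200 camera calls.

## Working session

There is one attempt and no reset: what is moved stays moved. The work goes in short steps, Python scripts to look and compute and a shell command to move; the robot and the scene stay as the last step left them, time stands still between calls to the robot, and variables do not carry over. Pictures are saved under pics/ and viewed, about 12 in all and at most 16, crops included, and the job is handed in when it is done.

```bash
mkdir -p pics
python3 - <<'E'
from workcell import readout, viewer
import cv2,numpy as np
for n in("top","scene"):
    cv2.imwrite(f"pics/{n}0.png",cv2.resize(viewer.camera(n)[:,:,::-1],(768,576),interpolation=cv2.INTER_CUBIC))
    print(n,viewer.calibration(n))
print(readout.get_obs())
E
```

```text
top {'fx': 381.21881026904254, 'fy': 381.21881026904254, 'cx': 258.3467245396474, 'cy': 192.3211247614989, 'eye': array([0.37676333, 0.0015994 , 1.05088756]), 'rotation': array([-0.69498193,  0.71493191, -0.05493681,  0.05342685])}
scene {'fx': 406.92179015757597, 'fy': 406.92179015757597, 'cx': 253.67808058271896, 'cy': 190.433207030477, 'eye': array([ 1.15481719, -0.04682455,  0.69982824]), 'rotation': array([ 0.66879776,  0.64485471, -0.2535674 , -0.26939848])}
{'clock': 0.1, 'joint_pos': array([-1.22000530e+00,  2.41352384e-01,  3.88037029e-03,  1.33519435e+00,
        8.56360327e-06,  1.57075955e+00]), 'joint_vel': array([-0.00073132, -0.00124026,  0.00176653,  0.00060508, -0.00058929,
       -0.00170367]), 'tau': array([-3.48475796e-04, -3.73138189e+01,  2.53010273e+01,  1.08942468e-02,
        1.05842102e-05,  1.09624544e-06]), 'eef_pos': array([ 0.17162526, -0.4690095 ,  0.2187028 ]), 'tool_rot': array([ 9.84653961e-01,  1.74515622e-01, -1.58925835e-04, -9.21425458e-04]), 'ft_force': array([-0.63609756,  0.20619335,  0.74280532]), 'ft_torque': array([-0.04068162,  0.04229595,  0.06534329]), 'grip_width': 0.08553798681194304}
```

View pics/top0.png

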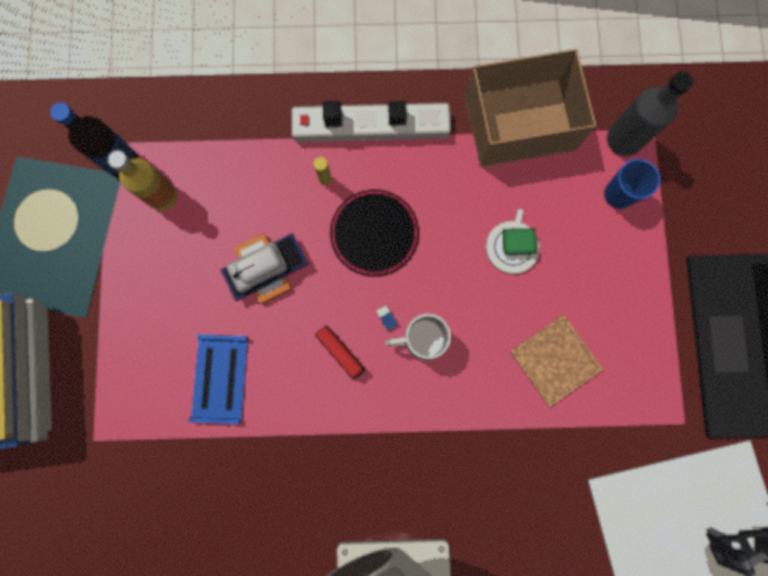

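View pics/scene0.png

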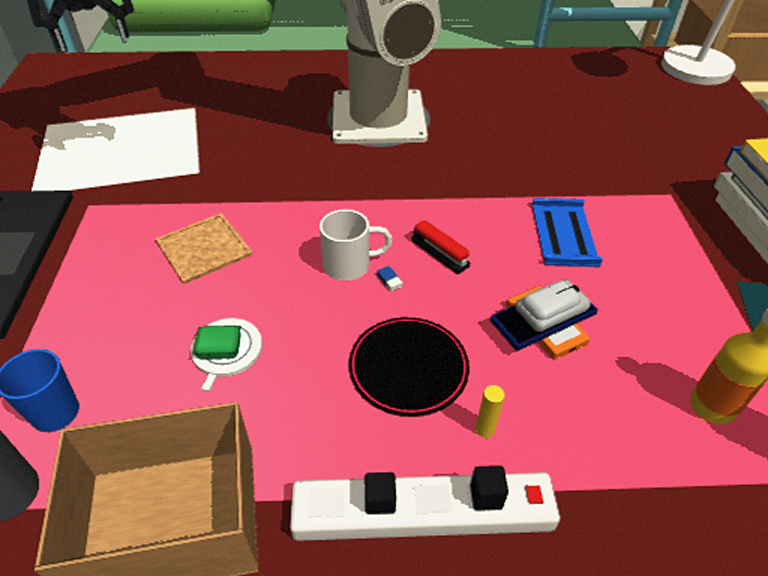

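The top view (up = +x, left = +y) shows the pile at about (262,267), rack (219,379), mat (374,232), charger and case (515,245), tray (557,361), mug (428,337) and stapler (340,352). In the scene view the mouse's wheel points to the right end (+y). Next I'll measure each one.

```bash
cat > h.py <<'E'
from workcell import readout, viewer
import cv2,numpy as np
from scipy.spatial.transform import Rotation as R
def ray(n,uv,z):
    c=viewer.calibration(n); uv=np.atleast_2d(uv).astype(float)
    d=np.c_[(uv[:,0]-c['cx'])/c['fx'],(uv[:,1]-c['cy'])/c['fy'],np.ones(len(uv))]
    d=R.from_quat(c['rotation']).apply(d); e=c['eye']
    return (e+d*((z-e[2])/d[:,2])[:,None])[:,:2]
def mask(img,lo,hi,roi):
    m=cv2.inRange(cv2.cvtColor(img,cv2.COLOR_RGB2HSV),lo,hi); k=np.zeros_like(m)
    x0,y0,x1,y1=roi; k[y0:y1,x0:x1]=m[y0:y1,x0:x1]; return k
def rect(n,m,z,hull_all=False):
    """biggest contour (or all points) cast to plane z -> centre, sizes mm, long-axis heading deg"""
    cs,_=cv2.findContours(m,cv2.RETR_EXTERNAL,cv2.CHAIN_APPROX_NONE)
    p=np.vstack(cs)[:,0] if hull_all else max(cs,key=cv2.contourArea)[:,0]
    w=(ray(n,p,z)*1000).astype(np.float32)
    (c,s,a)=cv2.minAreaRect(w)
    if s[0]<s[1]: s=s[::-1];a+=90
    return np.round(c,1),np.round(s,1),round((a+90)%180-90,1)
def tool():
    o=readout.get_obs(); return o['eef_pos'],R.from_quat(o['tool_rot']),o
def go(x,y,z,yaw=None):
    """shift in tool axes and turn to get to TCP target; yaw = heading (deg) of tool y axis, mod 180"""
    p,r,o=tool()
    if yaw is None: r2=r
    else:
        best=[]
        for k in(0,180,-180):
            a=np.radians(yaw+k); Y=np.array([np.cos(a),np.sin(a),0]);Z=np.array([0,0,-1.]);X=np.cross(Y,Z)
            q=R.from_matrix(np.c_[X,Y,Z]); best.append(((r.inv()*q).magnitude(),k,q))
        r2=min(best,key=lambda b:b[0])[2]
    print('pos mm',np.round(p*1000,1),'w',round(o['grip_width']*1000,1),'F',np.round(o['ft_force'],1),'j6',round(o['joint_pos'][5],2),'t',round(o['clock'],2))
    print('shift in tool axes (now)',np.round(r.inv().apply(np.array([x,y,z])-p)*1000,1),'(after turn)',np.round(r2.inv().apply(np.array([x,y,z])-p)*1000,1),'turn',np.round((r.inv()*r2).as_rotvec(),3))
E
python3 - <<'E'
from h import *
t=viewer.camera('top')
f=lambda *a:[int(v/1.5) for v in a]
T={'mouse':((0,0,110),(180,60,255),f(225,235,287,300),.052),
'phone':((105,60,20),(130,255,140),f(210,225,315,305),.030),
'drive':((6,150,100),(22,255,255),f(210,225,315,310),.018),
'case':((40,80,40),(85,255,255),f(480,210,560,290),.036),
'charger':((0,0,130),(180,70,255),f(480,222,545,280),.010),
'mat':((0,0,0),(180,255,45),f(320,180,430,285),.004),
'rack':((100,120,60),(125,255,255),f(180,325,260,430),.012),
'tray':((8,60,80),(25,180,255),f(500,310,610,410),.008),
'mug':((0,0,120),(180,60,255),f(380,310,460,365),.085),
'stapler':((0,180,60),(6,255,200),f(310,320,370,385),.038)}
vis=t[:,:,::-1].copy()
for k,(lo,hi,roi,z) in T.items():
    m=mask(t,lo,hi,roi)
    if m.any():
        print(k,(m>0).sum(),rect('top',m,z,k in('drive','phone')))
        cs,_=cv2.findContours(m,0,1); cv2.drawContours(vis,cs,-1,(0,255,255) if k not in('rack',) else (255,255,255),1)
cv2.imwrite('pics/m1.png',cv2.resize(vis[130:300,110:420],None,fx=2.5,fy=2.5,interpolation=0))
E
```

```text
mouse 638 (array([585.7, 235.9]), array([97.4, 59.5]), -55.6)
phone 172 (array([581. , 220.4]), array([142.3,  60.8]), -63.6)
drive 165 (array([581. , 227.6]), array([116.5,  64.3]), 25.5)
case 328 (array([ 614.8, -244.4]), array([55.6, 42. ]), 88.4)
charger 574 (array([ 608.5, -231.4]), array([100.2,  88.1]), 10.0)
mat 2027 (array([648. ,  20.4]), array([142.1, 141.4]), -1.6)
rack 1609 (array([383. , 304.6]), array([152.9,  87.9]), -3.9)
tray 1927 (array([ 398.5, -304. ]), array([118.9, 118.7]), -57.8)
mug 732 (array([447.9, -56.7]), array([100.6,  75.4]), 67.1)
stapler 243 (array([423.7,  85.6]), array([99.1, 23.1]), 40.0)
```

View pics/m1.png

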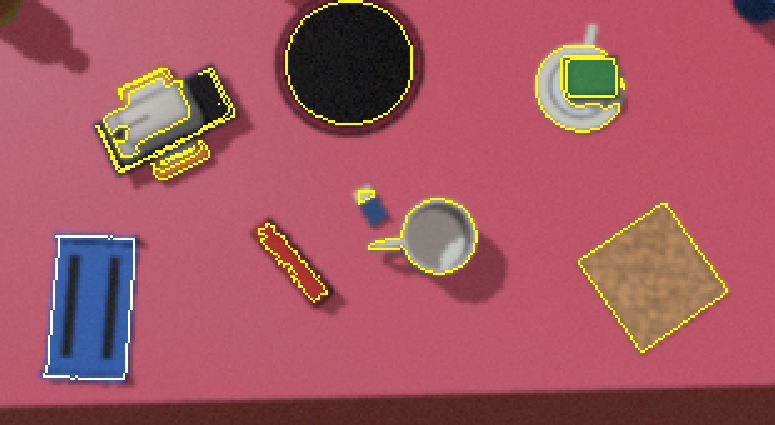

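The mask overlay fits well. Only the charger circle and the mouse outline need refining, so I'll zoom in on both.

Run:
```python
from h import *
t=viewer.camera('top'); s=viewer.camera('scene')
m=mask(t,(0,0,130),(180,70,255),(320,148,364,187))
cs,_=cv2.findContours(m,0,1); p=max(cs,key=cv2.contourArea)[:,0]
w=(ray('top',p,.010)*1000).astype(np.float32); print('charger',cv2.minEnclosingCircle(w))
a=t[145:210,140:215]; b=s[180:245,320:410]
a=cv2.resize(a,(520,450),interpolation=cv2.INTER_CUBIC); 
b=cv2.resize(b,(623,450),interpolation=cv2.INTER_CUBIC)
cv2.imwrite('pics/z1.png',cv2.resize(np.hstack([a,b]),(800,315))[:,:,::-1])
# mouse in the scene view, brightest low-saturation blob
for n,im,roi,lo in(('top',t,(150,155,195,200),85),('scene',s,(335,185,400,225),100)):
    m=mask(im,(0,0,lo),(180,70,255),roi); m=cv2.morphologyEx(m,cv2.MORPH_CLOSE,np.ones((5,5)))
    for z in(.04,.052,.06): print(n,z,rect(n,m,z))
go(.583,.232,.20,26)
```

```text
charger ((609.609130859375, -237.37716674804688), 50.58829116821289)
top 0.04 (array([575.7, 231.7]), array([98.2, 90.5]), -64.4)
top 0.052 (array([573.3, 229. ]), array([97.1, 89.5]), -64.4)
top 0.06 (array([571.7, 227.1]), array([96.3, 88.8]), -64.4)
scene 0.04 (array([586.3, 240.2]), array([98.2, 93.3]), -63.6)
scene 0.052 (array([596.6, 235. ]), array([96.5, 91.6]), -63.6)
scene 0.06 (array([603.5, 231.5]), array([95.3, 90.5]), -63.6)
pos mm [ 171.7 -469.3  219.1] w 85.6 F [-0.1 -0.7 -0.5] j6 1.57 t 0.25
shift in tool axes (now) [ 627.2 -517.2   19.6] (after turn) [-450.  -677.1   19.1] turn [-1.000e-03  1.000e-03  1.468e+00]
```

View pics/z1.png

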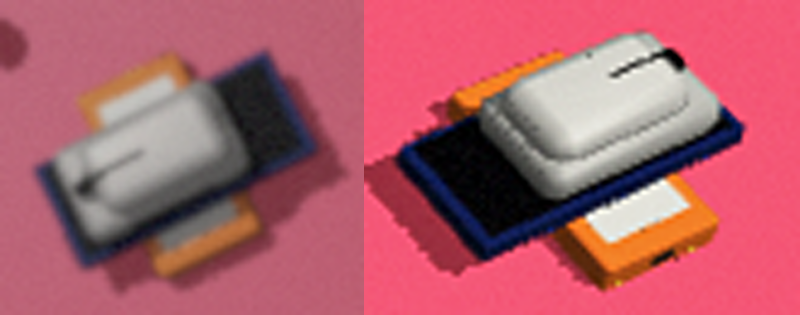

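Refined: the charger centre is (609.6, -237.4) with r = 50.6 mm, which agrees with its known size. The mouse and phone lie at a heading of about -64°. I'll turn the wrist first, which keeps joint 6 in range, then compute the approach.

```bash
python3 -m crank '0 0 0 0 0 -0.119 -1;0 0 0 0 0 -0.119 -1;0 0 0 0 0 -0.119 -1;0 0 0 0 0 -0.119 -1;0 0 0 0 0 -0.119 -1;0 0 0 0 0 -0.119 -1;0 0 0 0 0 -0.119 -1;0 0 0 0 0 -0.119 -1;0 0 0 0 0 -0.119 -1;0 0 0 0 0 -0.119 -1;0 0 0 0 0 -0.119 -1;0 0 0 0 0 -0.119 -1;0 0 0 0 0 -0.119 -1;0 0 0 0 0 -0.119 -1'
python3 - <<'E'
from h import *
k=lambda p:[(140+x/4.853,145+y/4.846) for x,y in p]
ph=ray('top',k([(38,168),(265,50),(315,150),(88,268)]),.030)*1000
print('phone',ph.mean(0),np.degrees(np.arctan2(*(ph[1]-ph[0])[::-1])),[np.linalg.norm(ph[i]-ph[i-1]) for i in range(4)])
mo=ray('top',k([(55,160),(205,80),(245,170),(95,240)]),.047)*1000
print('mouse',mo.mean(0),np.degrees(np.arctan2(*(mo[1]-mo[0])[::-1])),[np.linalg.norm(mo[i]-mo[i-1]) for i in range(4)])
x,y=mo.mean(0)/1000
go(x,y,.20,26)
E
```

```text
clock: 1.42
eef_pos: [0.1711, -0.4675, 0.2165]
tool_rot: [0.499, 0.867, 0.002, -0.003]
ft_force: [-0.2, 0.3, -1.2]
grip_width: 0.0855
phone [581.17243714 219.14709568] -63.15528381852959 [np.float64(64.29992303350504), np.float64(142.9478175545063), np.float64(64.95668974054823), np.float64(141.74115980084537)]
mouse [576.08519209 230.30379154] -62.5220740304722 [np.float64(50.699371200105944), np.float64(93.2271892749217), np.float64(56.17426342061048), np.float64(90.14923830776011)]
pos mm [ 171.1 -467.5  216.5] w 85.5 F [-0.2  0.3 -1.2] j6 -0.17 t 1.42
shift in tool axes (now) [400.2 700.5  20.1] (after turn) [449.6 669.9  16.5] turn [ 0.001 -0.007  0.072]
```

```bash
python3 -m crank '0 0 0 0 0 0.072 -1;.023 .034 0 0 0 0 -1;.023 .034 0 0 0 0 -1;.023 .034 0 0 0 0 -1;.023 .034 0 0 0 0 -1;.023 .034 0 0 0 0 -1;.023 .034 0 0 0 0 -1;.023 .034 0 0 0 0 -1;.023 .034 0 0 0 0 -1;.023 .034 0 0 0 0 -1;.023 .034 0 0 0 0 -1;.023 .034 0 0 0 0 -1;.023 .034 0 0 0 0 -1;.023 .034 0 0 0 0 -1;.023 .034 0 0 0 0 -1;.023 .034 0 0 0 0 -1;.023 .034 0 0 0 0 -1;.023 .034 0 0 0 0 -1'
python3 - <<'E'
from h import *
go(.576,.231,.12,26)
E
```

```text
clock: 2.92
eef_pos: [0.5237, 0.1421, 0.2177]
tool_rot: [0.536, 0.844, 0.002, 0.001]
ft_force: [0.9, -0.4, -0.3]
grip_width: 0.0851
pos mm [523.7 142.1 217.7] w 85.1 F [ 0.9 -0.4 -0.3] j6 1.4 t 2.92
shift in tool axes (now) [58.1 84.8 98. ] (after turn) [57.  86.  97.7] turn [ 0.004 -0.001 -0.014]
```

```bash
python3 -m crank '.019 .0287 .033 0 0 -.014 -1;.019 .0287 .033 0 0 0 -1;.019 .0287 .033 0 0 0 -1;0 0 0 0 0 0 -1;0 0 0 0 0 0 -1'
python3 - <<'E'
from h import *
t=viewer.camera('top'); s=viewer.camera('scene')
a=cv2.resize(t[135:215,130:225],(400,337),interpolation=cv2.INTER_CUBIC); b=cv2.resize(s[140:240,310:420],(371,337),interpolation=cv2.INTER_CUBIC)
cv2.imwrite('pics/a1.png',np.hstack([a,b])[:,:,::-1])
go(.576,.231,.05,26)
E
```

```text
clock: 3.33
eef_pos: [0.5731, 0.2292, 0.1281]
tool_rot: [0.525, 0.851, 0.003, 0.001]
ft_force: [-0.5, -0.6, 1.3]
grip_width: 0.0851
pos mm [572.6 228.  129. ] w 85.7 F [ 0.2 -0.4  1. ] j6 1.49 t 3.43
shift in tool axes (now) [ 1.   3.8 79. ] (after turn) [ 1.2  4.4 79. ] turn [ 0.008 -0.001  0.01 ]
```

View pics/a1.png

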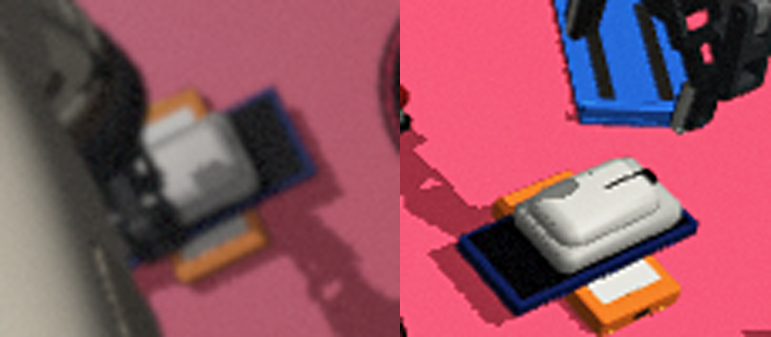

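The arm hides the mouse's wheel end in the top view. The scene view shows the mouse undisturbed and the fingers above and behind it. Descending now.

```bash
python3 -m crank '.0005 .002 .027 0 0 .01 -1;.0005 .002 .026 0 0 0 -1;0 0 .02 0 0 0 -1;0 0 .006 0 0 0 -1;0 0 0 0 0 0 -1'
python3 - <<'E'
from h import *
go(.576,.231,.05,26)
E
```

```text
clock: 3.85
eef_pos: [0.5815, 0.2275, 0.0601]
tool_rot: [0.533, 0.846, 0.01, 0.007]
ft_force: [0.3, -0.3, -0.6]
grip_width: 0.0854
pos mm [581.5 227.5  60.1] w 85.4 F [ 0.3 -0.3 -0.6] j6 1.5 t 3.85
shift in tool axes (now) [ 5.5 -3.7 10. ] (after turn) [ 5.6 -3.4 10.1] turn [ 0.025  0.001 -0.007]
```

```bash
python3 -m crank '.005 -.003 .007 .025 0 -.007 -1;0 0 .003 0 0 0 -1;0 0 0 0 0 0 -1'
python3 - <<'E'
from h import *
go(.576,.231,.05,26)
E
```

```text
clock: 4.1
eef_pos: [0.5789, 0.2299, 0.0553]
tool_rot: [0.531, 0.847, 0.002, 0.002]
ft_force: [0.3, 0.3, 0.9]
grip_width: 0.0857
pos mm [578.9 229.9  55.3] w 85.7 F [0.3 0.3 0.9] j6 1.5 t 4.1
shift in tool axes (now) [ 2.3 -2.1  5.3] (after turn) [ 2.3 -2.1  5.3] turn [ 0.006  0.002 -0.003]
```

```bash
python3 -m crank '.002 -.002 .006 .005 0 0 -1;0 0 .002 0 0 0 -1;0 0 0 0 0 0 0;0 0 0 0 0 0 .5;0 0 0 0 0 0 1;0 0 0 0 0 0 1;0 0 0 0 0 0 1;0 0 0 0 0 0 1;0 0 0 0 0 0 1'
python3 - <<'E'
from h import *
go(.576,.231,.05,26)
E
```

```text
clock: 4.85
eef_pos: [0.5783, 0.2323, 0.0507]
tool_rot: [0.531, 0.847, 0.002, 0.003]
ft_force: [-0.3, -0.5, 0.6]
grip_width: 0.0423
pos mm [578.3 232.3  50.7] w 42.3 F [-0.3 -0.5  0.6] j6 1.5 t 4.85
shift in tool axes (now) [-0.2 -2.7  0.7] (after turn) [-0.2 -2.7  0.7] turn [ 0.007  0.002 -0.002]
```

```bash
python3 -m crank '0 0 0 0 0 0 1'
python3 - <<'E'
from h import *
go(.576,.231,.05,26)
t=viewer.camera('top'); s=viewer.camera('scene')
a=cv2.resize(t[135:215,130:225],(400,337),interpolation=cv2.INTER_CUBIC); b=cv2.resize(s[140:240,310:420],(371,337),interpolation=cv2.INTER_CUBIC)
cv2.imwrite('pics/a2.png',np.hstack([a,b])[:,:,::-1])
E
```

```text
clock: 4.93
eef_pos: [0.5783, 0.2323, 0.0508]
tool_rot: [0.531, 0.847, 0.002, 0.003]
ft_force: [0.8, 0.2, 1.1]
grip_width: 0.0423
pos mm [578.3 232.3  50.8] w 42.3 F [0.8 0.2 1.1] j6 1.5 t 4.93
shift in tool axes (now) [-0.1 -2.7  0.7] (after turn) [-0.1 -2.7  0.8] turn [ 0.007  0.002 -0.002]
```

View pics/a2.png

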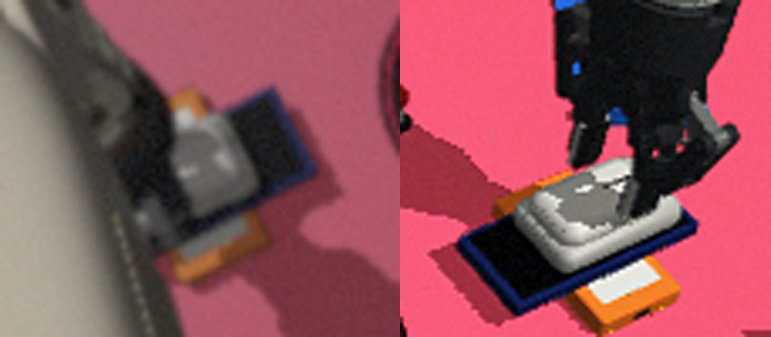

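The fingers have closed on the hump (42 mm wide) above the shoulder, not on the 58 mm straight sides, so the open tips sit higher than I assumed. I'll open and check the tip height from this picture, then go lower.

```bash
python3 - <<'E'
from h import *
for z in(.035,.042,.05,.055,.06): print(z,ray('scene',[(378.2,203.8)],z)*1000)
E
python3 -m crank '0 0 0 0 0 0 -1;0 0 0 0 0 0 -1;0 0 0 0 0 0 -1;0 0 0 0 0 0 -1;0 0 0 0 0 0 -1;0 0 0 0 0 0 -1;.000 -.003 .006 .006 0 0 -1;0 0 .006 0 0 0 -1;0 0 0 0 0 0 -1'
python3 - <<'E'
from h import *
go(.576,.231,.039,26)
E
```

```text
0.035 [[575.23315467 254.555347  ]]
0.042 [[581.3356154  251.38210744]]
0.05 [[588.30985624 247.75554795]]
0.055 [[592.66875676 245.48894827]]
0.06 [[597.02765729 243.22234859]]
clock: 5.78
eef_pos: [0.5756, 0.2308, 0.0377]
tool_rot: [0.531, 0.847, -0.0, 0.001]
ft_force: [0.1, 0.1, -0.8]
grip_width: 0.0854
pos mm [575.6 230.8  37.7] w 85.4 F [ 0.1  0.1 -0.8] j6 1.5 t 5.78
shift in tool axes (now) [-0.   0.4 -1.3] (after turn) [-0.   0.4 -1.3] turn [ 0.001  0.003 -0.002]
```

```bash
python3 -m crank '0 0 0 0 0 0 1;0 0 0 0 0 0 1;0 0 0 0 0 0 1;0 0 0 0 0 0 1;0 0 0 0 0 0 1;0 0 0 0 0 0 1;0 0 0 0 0 0 1'
python3 - <<'E'
from h import *
go(.576,.231,.039,26)
E
```

```text
clock: 6.37
eef_pos: [0.5779, 0.2319, 0.0389]
tool_rot: [0.531, 0.848, 0.002, 0.003]
ft_force: [0.3, 0.8, -0.4]
grip_width: 0.0445
pos mm [577.9 231.9  38.9] w 44.5 F [ 0.3  0.8 -0.4] j6 1.5 t 6.37
shift in tool axes (now) [-0.  -2.1 -0.1] (after turn) [-0.  -2.1 -0.1] turn [ 0.006  0.003 -0.002]
```

Run:
```python
from h import *
s=viewer.camera('scene')
cv2.imwrite('pics/a3.png',cv2.resize(s[165:235,325:405],(686,600),interpolation=cv2.INTER_CUBIC)[:,:,::-1])
```

```text
(no output)
```

View pics/a3.png

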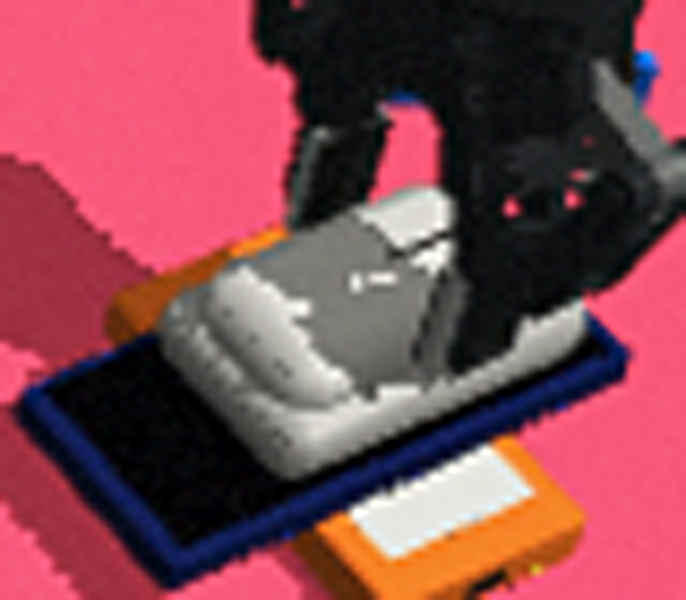

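The near tip, at about (450,375), sits level with the shoulder and still on the hump. The tips evidently ride about 13 mm higher than I reckoned. When open they clear the phone's sides, so I'll go about 10 mm lower and let the width reading confirm.

```bash
python3 -m crank '0 0 0 0 0 0 -1;0 0 0 0 0 0 -1;0 0 0 0 0 0 -1;0 0 0 0 0 0 -1;0 0 0 0 0 0 -1;0 0 0 0 0 0 -1;.000 -.002 .005 .006 0 0 -1;0 0 .006 0 0 0 -1;0 0 0 0 0 0 1;0 0 0 0 0 0 1;0 0 0 0 0 0 1;0 0 0 0 0 0 1;0 0 0 0 0 0 1;0 0 0 0 0 0 1'
python3 - <<'E'
from h import *
go(.576,.231,.030,26)
s=viewer.camera('scene')
cv2.imwrite('pics/a4.png',cv2.resize(s[165:235,325:405],(686,600),interpolation=cv2.INTER_CUBIC)[:,:,::-1])
E
```

```text
clock: 7.58
eef_pos: [0.5754, 0.2307, 0.0265]
tool_rot: [0.531, 0.848, -0.002, 0.001]
ft_force: [-0.5, -0.5, -0.4]
grip_width: 0.0566
pos mm [575.4 230.7  26.5] w 56.6 F [-0.5 -0.5 -0.4] j6 1.5 t 7.58
shift in tool axes (now) [ 0.   0.6 -3.5] (after turn) [ 0.   0.7 -3.5] turn [-0.002  0.003 -0.002]
```

View pics/a4.png

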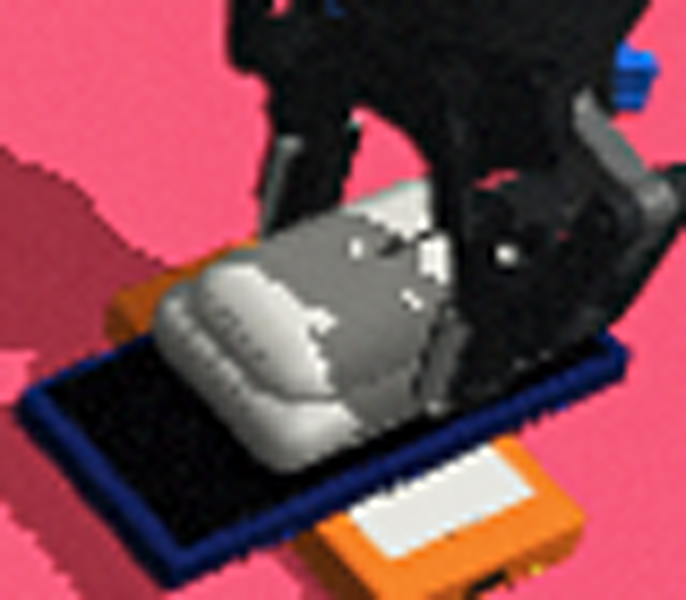

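The width is now 56.6 mm with the finger alongside the mouse's straight side, so it's a good side grip. Lifting.

```bash
python3 -m crank '0 0 -.012 0 0 0 1;0 0 -.025 0 0 0 1;0 0 -.035 0 0 0 1;0 0 -.03 0 0 0 1;0 0 -.01 0 0 0 1;0 0 0 0 0 0 1'
python3 - <<'E'
from h import *
go(.648,.0204,.12,26)
E
```

```text
clock: 8.13
eef_pos: [0.5719, 0.2296, 0.1381]
tool_rot: [0.531, 0.847, -0.006, -0.003]
ft_force: [0.2, -0.2, -0.4]
grip_width: 0.0562
pos mm [571.9 229.6 138.1] w 56.2 F [ 0.2 -0.2 -0.4] j6 1.5 t 8.13
shift in tool axes (now) [-221.4  -22.6   18.8] (after turn) [-221.4  -23.3   18.1] turn [-0.014  0.002 -0.002]
```

```bash
python3 -m crank '-.015 -.002 0 -.014 0 0 1;-.028 -.003 0 0 0 0 1;-.03 -.003 0 0 0 0 1;-.03 -.003 0 0 0 0 1;-.03 -.003 0 0 0 0 1;-.03 -.003 0 0 0 0 1;-.03 -.003 0 0 0 0 1;-.02 -.003 .0 0 0 0 1;-.01 0 0 0 0 0 1;0 0 0 0 0 0 1'
python3 - <<'E'
from h import *
t=viewer.camera('top')
cv2.imwrite('pics/b1.png',cv2.resize(t[110:230,130:290],(800,600),interpolation=cv2.INTER_CUBIC)[:,:,::-1])
go(.648,.0204,.02,26)
E
```

```text
clock: 8.97
eef_pos: [0.6476, 0.0124, 0.1271]
tool_rot: [0.528, 0.849, -0.003, -0.004]
ft_force: [0.5, -0.1, -0.8]
grip_width: 0.0564
pos mm [646.9  13.4 126.8] w 56.3 F [ 0.5 -0.7 -0.3] j6 1.13 t 9.02
shift in tool axes (now) [  5.3   5.2 106.8] (after turn) [  5.8   4.1 106.8] turn [-0.011 -0.005  0.005]
```

```bash
python3 -m crank '.003 .003 .025 -.011 -.005 .005 1;.002 .002 .03 0 0 0 1;0 0 .025 0 0 0 1;0 0 .012 0 0 0 1;0 0 0 0 0 0 1'
python3 - <<'E'
from h import *
go(.648,.0204,.003,26)
E
```

```text
clock: 9.43
eef_pos: [0.6481, 0.0285, 0.032]
tool_rot: [0.527, 0.85, 0.002, 0.0]
ft_force: [-0.2, 1.3, -1.3]
grip_width: 0.0559
pos mm [648.1  28.5  32. ] w 55.9 F [-0.2  1.3 -1.3] j6 1.15 t 9.43
shift in tool axes (now) [-7.3 -3.8 29. ] (after turn) [-7.2 -3.6 29. ] turn [ 0.004 -0.002  0.007]
```

```bash
python3 -m crank '-.006 -.003 .01 .004 0 .007 1;-.001 0 .007 0 0 0 1;0 0 .003 0 0 0 1;0 0 0 0 0 0 1'
python3 - <<'E'
from h import *
go(.648,.0204,.003,26)
E
```

```text
clock: 9.77
eef_pos: [0.6478, 0.0248, 0.0111]
tool_rot: [0.528, 0.849, 0.001, -0.001]
ft_force: [0.3, -0.1, -0.6]
grip_width: 0.0561
pos mm [647.8  24.8  11.1] w 56.1 F [ 0.3 -0.1 -0.6] j6 1.15 t 9.77
shift in tool axes (now) [-4.  -1.8  8. ] (after turn) [-4.  -1.8  8.1] turn [-0.    -0.003  0.005]
```

```bash
python3 -m crank '-.004 -.002 .004 0 -.003 .005 1;-.001 0 .003 0 0 0 1;0 0 .002 0 0 0 1'
python3 - <<'E'
from h import *
go(.648,.0204,.001,26)
E
```

```text
clock: 10.02
eef_pos: [0.6505, 0.0191, 0.004]
tool_rot: [0.53, 0.848, 0.001, 0.002]
ft_force: [0.2, -0.4, -0.4]
grip_width: 0.056
pos mm [650.5  19.1   4. ] w 56.0 F [ 0.2 -0.4 -0.4] j6 1.15 t 10.02
shift in tool axes (now) [ 2.2 -1.7  3. ] (after turn) [ 2.2 -1.7  3. ] turn [ 0.004  0.002 -0.   ]
```

```bash
python3 -m crank '.001 -.001 .003 .003 0 0 1;0 0 .0015 0 0 0 1;0 0 .001 0 0 0 1'
python3 - <<'E'
from h import *
go(.648,.0204,.001,26)
s=viewer.camera('scene')
cv2.imwrite('pics/b2.png',cv2.resize(s[170:290,210:370],(800,600),interpolation=cv2.INTER_CUBIC)[:,:,::-1])
E
```

```text
clock: 10.27
eef_pos: [0.6495, 0.0192, 0.0005]
tool_rot: [0.53, 0.848, 0.001, 0.002]
ft_force: [-2.3, 0.9, 6.6]
grip_width: 0.0563
pos mm [6.495e+02 1.920e+01 5.000e-01] w 56.3 F [-2.3  0.9  6.6] j6 1.15 t 10.27
shift in tool axes (now) [ 1.7 -0.9 -0.5] (after turn) [ 1.7 -0.9 -0.5] turn [ 0.003  0.002 -0.001]
```

View pics/b2.png

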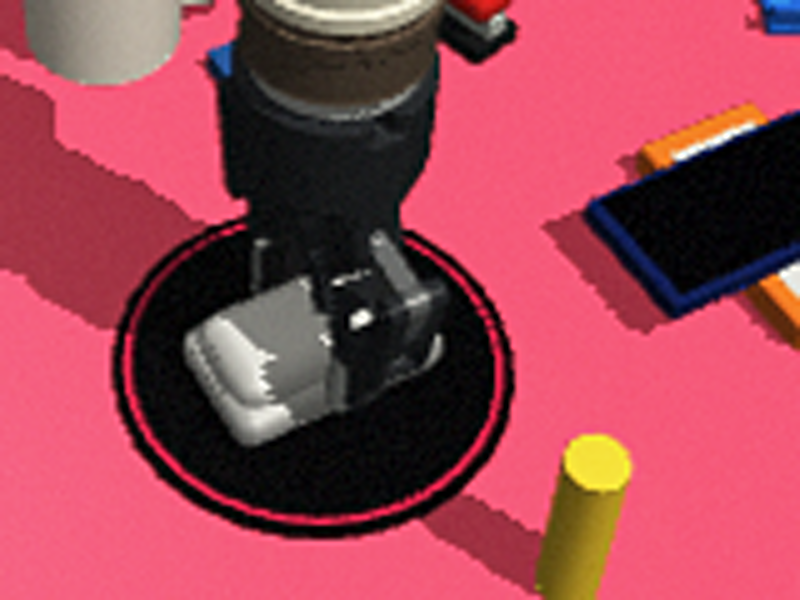

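The mouse touches down (6.6 N) at exactly the expected height, at (315,375) against a mat centre of (313,375). Releasing and rising.

```bash
python3 -m crank '0 0 -.001 0 0 0 .3;0 0 0 0 0 0 -.2;0 0 0 0 0 0 -1;0 0 0 0 0 0 -1;0 0 0 0 0 0 -1;0 0 0 0 0 0 -1;0 0 0 0 0 0 -1;0 0 -.015 0 0 0 -1;0 0 -.03 0 0 0 -1;0 0 -.035 0 0 0 -1;0 0 -.035 0 0 0 -1;0 0 -.02 0 0 0 -1;0 0 0 0 0 0 -1'
python3 - <<'E'
from h import *
go(.613,-.244,.14,0)
E
```

```text
clock: 11.4
eef_pos: [0.6468, 0.0192, 0.1384]
tool_rot: [0.531, 0.848, -0.002, -0.001]
ft_force: [1.3, -0.4, 0.7]
grip_width: 0.0856
pos mm [646.8  19.2 138.4] w 85.6 F [ 1.3 -0.4  0.7] j6 1.15 t 11.4
shift in tool axes (now) [-221.9 -145.5   -1.2] (after turn) [-263.2  -33.8   -1.6] turn [-0.004  0.     0.452]
```

```bash
python3 -m crank '-.02 0 0 0 0 .113 -1;-.03 0 0 0 0 .113 -1;-.03 0 0 0 0 .113 -1;-.03 0 0 0 0 .113 -1;-.03 0 0 0 0 0 -1;-.03 -.005 0 0 0 0 -1;0 0 0 0 0 0 -1'
python3 - <<'E'
from h import *
for n,roi in(('top',(318,140,365,190)),('scene',(120,205,170,245))):
    m=mask(viewer.camera(n),(40,80,30),(85,255,255),roi)
    for z in(.020,.036): print(n,z,(m>0).sum(),rect(n,m,z))
go(.613,-.244,.14,-2)
E
```

```text
clock: 11.98
eef_pos: [0.6714, -0.1489, 0.1354]
tool_rot: [0.712, 0.702, -0.001, -0.001]
ft_force: [0.3, -0.6, 0.1]
grip_width: 0.0857Traceback (most recent call last):
  File "<stdin>", line 4, in <module>
  File "h.py", line 15, in rect
    p=np.vstack(cs)[:,0] if hull_all else max(cs,key=cv2.contourArea)[:,0]
                                          ~~~^^^^^^^^^^^^^^^^^^^^^^^^
ValueError: max() iterable argument is empty
```

Run:
```python
from h import *
for n,roi in(('scene',(120,205,175,250)),):
    m=mask(viewer.camera(n),(40,80,30),(85,255,255),roi)
    for z in(.020,.036): print(n,z,(m>0).sum(),rect(n,m,z))
go(.612,-.244,.09,-2)
```

```text
scene 0.02 624 (array([ 611.8, -250. ]), array([62.5, 56.3]), 88.1)
scene 0.036 624 (array([ 624.6, -245.3]), array([61. , 54.9]), 88.1)
pos mm [ 671.9 -144.3  135.2] w 85.4 F [ 0.4  1.1 -0.1] j6 1.37 t 12.08
shift in tool axes (now) [-100.5  -58.7   45.1] (after turn) [-101.8  -56.3   45.2] turn [-0.002 -0.003  0.024]
```

```bash
python3 -m crank '-.03 -.018 0 0 0 .024 -1;-.03 -.018 0 0 0 0 -1;-.025 -.015 .01 0 0 0 -1;-.01 -.005 .02 0 0 0 -1;-.003 -.002 .02 0 0 0 -1;0 0 0 0 0 0 -1'
python3 - <<'E'
from h import *
go(.613,-.246,.03,-2)
E
```

```text
clock: 12.58
eef_pos: [0.6117, -0.2346, 0.0812]
tool_rot: [0.715, 0.699, 0.002, -0.002]
ft_force: [-0.8, 0.2, -1.3]
grip_width: 0.0855
pos mm [ 611.7 -234.6   81.2] w 85.5 F [-0.8  0.2 -1.3] j6 1.23 t 12.58
shift in tool axes (now) [-11.7   1.7  51.1] (after turn) [-11.4   1.7  51.2] turn [-0.001 -0.006  0.012]
```

```bash
python3 -m crank '-.006 .001 .015 0 -.006 .012 -1;-.005 0 .018 0 0 0 -1;-.002 0 .012 0 0 0 -1;0 0 .005 0 0 0 -1;0 0 0 0 0 0 -1'
python3 - <<'E'
from h import *
go(.613,-.246,.015,-2)
s=viewer.camera('scene')
cv2.imwrite('pics/c1.png',cv2.resize(s[180:260,100:200],(750,600),interpolation=cv2.INTER_CUBIC)[:,:,::-1])
E
```

```text
clock: 13.0
eef_pos: [0.6151, -0.2409, 0.0309]
tool_rot: [0.717, 0.697, 0.001, -0.001]
ft_force: [-0.7, 0.2, -0.3]
grip_width: 0.0855
pos mm [ 615.1 -240.9   30.9] w 85.5 F [-0.7  0.2 -0.3] j6 1.22 t 13.0
shift in tool axes (now) [-5.2 -1.9 15.9] (after turn) [-5.1 -1.9 15.9] turn [-0.    -0.002  0.008]
```

View pics/c1.png

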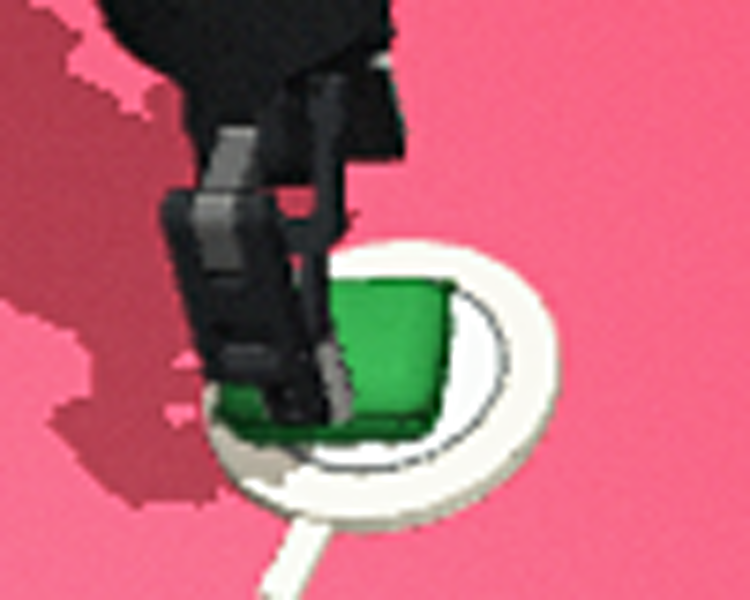

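The near finger stands in front of the case at (310,415), roughly centred on the case's length (centre about (328,360)). Going lower in small steps.

```bash
python3 -m crank '-.001 -.002 .01 0 0 .008 -1;-.001 0 .009 0 0 0 -1;0 0 .003 0 0 0 -1;0 0 0 0 0 0 -1'
python3 - <<'E'
from h import *
for z in(.02,.03,.04,.05): print(z,ray('scene',[(141.3,235.3)],z)*1000)
go(.613,-.243,.006,-2)
E
```

```text
clock: 13.38
eef_pos: [0.616, -0.2419, 0.0109]
tool_rot: [0.719, 0.695, 0.002, 0.002]
ft_force: [0.4, -0.7, -0.2]
grip_width: 0.0852
0.02 [[ 632.85921039 -254.04969672]]
0.03 [[ 640.53700231 -251.00149814]]
0.04 [[ 648.21479424 -247.95329957]]
0.05 [[ 655.89258616 -244.90510099]]
pos mm [ 616.  -241.9   10.9] w 85.2 F [ 0.4 -0.7 -0.2] j6 1.23 t 13.38
shift in tool axes (now) [-1.2 -3.   4.8] (after turn) [-1.2 -3.   4.9] turn [ 0.006 -0.     0.001]
```

```bash
python3 -m crank '-.001 -.003 .005 .006 0 0 -1;0 0 .002 0 0 0 -1;0 0 0 0 0 0 1;0 0 0 0 0 0 1;0 0 0 0 0 0 1;0 0 0 0 0 0 1;0 0 0 0 0 0 1;0 0 0 0 0 0 1;0 0 0 0 0 0 1'
python3 - <<'E'
from h import *
go(.613,-.243,.006,-2)
E
```

```text
clock: 14.13
eef_pos: [0.6142, -0.244, 0.0054]
tool_rot: [0.719, 0.695, 0.001, 0.002]
ft_force: [0.1, 0.6, -1.0]
grip_width: 0.0464
pos mm [ 614.2 -244.     5.4] w 46.4 F [ 0.1  0.6 -1. ] j6 1.23 t 14.13
shift in tool axes (now) [ 0.9 -1.3 -0.6] (after turn) [ 0.9 -1.3 -0.6] turn [0.003 0.001 0.001]
```

The case is gripped (46.4 mm reads about 1.6 mm low, as it did on the mouse). Lifting and carrying it to the tray.

```bash
python3 -m crank '0 0 -.012 0 0 0 1;0 0 -.025 0 0 0 1;0 0 -.03 0 0 0 1;0 0 -.02 0 0 0 1;0 0 0 0 0 0 1'
python3 - <<'E'
from h import *
go(.3985,-.304,.09,-2)
E
```

```text
clock: 14.55
eef_pos: [0.6111, -0.2426, 0.0947]
tool_rot: [0.719, 0.695, -0.001, -0.002]
ft_force: [0.1, -0.8, 0.3]
grip_width: 0.0468
pos mm [ 611.1 -242.6   94.7] w 46.8 F [ 0.1 -0.8  0.3] j6 1.23 t 14.55
shift in tool axes (now) [ -68.6 -210.3    5.6] (after turn) [ -68.7 -210.3    4.7] turn [-0.005 -0.002  0.001]
```

```bash
python3 -m crank '-.006 -.018 0 0 0 0 1;-.01 -.03 0 0 0 0 1;-.01 -.03 0 0 0 0 1;-.01 -.03 0 0 0 0 1;-.01 -.03 0 0 0 0 1;-.01 -.03 0 0 0 0 1;-.008 -.025 0 0 0 0 1;-.004 -.012 0 0 0 0 1;0 0 0 0 0 0 1;0 0 0 0 0 0 1'
python3 - <<'E'
from h import *
go(.3985,-.304,.03,-2)
E
```

```text
clock: 15.38
eef_pos: [0.397, -0.3039, 0.0951]
tool_rot: [0.718, 0.696, 0.001, 0.0]
ft_force: [-0.1, -0.5, -1.1]
grip_width: 0.047
pos mm [ 397.  -303.9   95.1] w 47.0 F [-0.1 -0.5 -1.1] j6 0.95 t 15.38
shift in tool axes (now) [-0.1  1.4 65.1] (after turn) [-0.   1.5 65.1] turn [ 0.001 -0.001  0.004]
```

```bash
python3 -m crank '0 .001 .02 0 0 0 1;0 .001 .025 0 0 0 1;0 0 .018 0 0 0 1;0 0 .005 0 0 0 1;0 0 0 0 0 0 1'
python3 - <<'E'
from h import *
go(.3985,-.304,.0015,-2)
E
```

```text
clock: 15.8
eef_pos: [0.4078, -0.3053, 0.0269]
tool_rot: [0.716, 0.698, 0.003, 0.005]
ft_force: [-0.2, -0.6, -1.3]
grip_width: 0.0466
pos mm [ 407.8 -305.3   26.9] w 46.6 F [-0.2 -0.6 -1.3] j6 0.95 t 15.8
shift in tool axes (now) [ 1.1 -9.6 25.3] (after turn) [ 0.9 -9.4 25.4] turn [0.011 0.004 0.009]
```

```bash
python3 -m crank '.001 -.009 .006 .011 .004 .009 1;0 -.002 .008 0 0 0 1;0 0 .006 0 0 0 1;0 0 0 0 0 0 1'
python3 - <<'E'
from h import *
go(.3985,-.304,.0015,-2)
E
```

```text
clock: 16.13
eef_pos: [0.3993, -0.3042, 0.0069]
tool_rot: [0.719, 0.695, 0.0, 0.001]
ft_force: [0.6, -0.3, -0.5]
grip_width: 0.0467
pos mm [ 399.3 -304.2    6.9] w 46.7 F [ 0.6 -0.3 -0.5] j6 0.95 t 16.13
shift in tool axes (now) [ 0.2 -0.8  5.4] (after turn) [ 0.2 -0.8  5.4] turn [0.002 0.001 0.002]
```

```bash
python3 -m crank '0 -.001 .003 0 0 0 1;0 0 .002 0 0 0 1;0 0 .001 0 0 0 1'
python3 - <<'E'
from h import *
go(.3985,-.304,.0015,-2)
E
```

```text
clock: 16.38
eef_pos: [0.399, -0.3049, 0.0014]
tool_rot: [0.719, 0.695, 0.001, 0.002]
ft_force: [0.1, 0.7, -0.2]
grip_width: 0.0469
pos mm [ 399.  -304.9    1.4] w 46.9 F [ 0.1  0.7 -0.2] j6 0.95 t 16.38
shift in tool axes (now) [ 0.9 -0.5 -0.1] (after turn) [ 0.9 -0.5 -0.1] turn [0.004 0.002 0.001]
```

```bash
python3 -m crank '0 0 .0015 0 0 0 1;0 0 .001 0 0 0 1'
python3 - <<'E'
from h import *
go(.3985,-.304,.0015,-2)
E
```

```text
clock: 16.55
eef_pos: [0.3991, -0.3051, 0.0002]
tool_rot: [0.719, 0.695, 0.001, 0.003]
ft_force: [-2.7, 3.7, 14.0]
grip_width: 0.0466
pos mm [ 3.991e+02 -3.051e+02  2.000e-01] w 46.6 F [-2.7  3.7 14. ] j6 0.95 t 16.55
shift in tool axes (now) [ 1.1 -0.7 -1.3] (after turn) [ 1.1 -0.7 -1.3] turn [0.005 0.003 0.001]
```

```bash
python3 -m crank '0 0 -.001 0 0 0 .3;0 0 0 0 0 0 -.2;0 0 0 0 0 0 -1;0 0 0 0 0 0 -1;0 0 0 0 0 0 -1;0 0 0 0 0 0 -1;0 0 -.015 0 0 0 -1;0 0 -.03 0 0 0 -1;0 0 -.035 0 0 0 -1;0 0 -.035 0 0 0 -1;0 0 -.035 0 0 0 -1;0 0 -.02 0 0 0 -1;0 0 0 0 0 0 -1'
python3 - <<'E'
from h import *
t=viewer.camera('top'); s=viewer.camera('scene')
for n,im,roi,z in(('top',t,(140,148,212,208),.030),('scene',s,(320,185,405,240),.030)):
    m=mask(im,(0,0,0),(180,255,62),roi)|mask(im,(105,60,10),(130,255,160),roi)
    m=cv2.morphologyEx(m,cv2.MORPH_OPEN,np.ones((3,3)))
    print(n,(m>0).sum(),rect(n,m,z))
    cs,_=cv2.findContours(m,0,1); im=im[:,:,::-1].copy(); cv2.drawContours(im,cs,-1,(0,255,255),1)
    if n=='top': a=cv2.resize(im[100:260,130:390],(800,492),interpolation=0)
cv2.imwrite('pics/d1.png',a)
go(.581,.2195,.14,26)
E
```

```text
clock: 17.63
eef_pos: [0.3964, -0.3033, 0.1764]
tool_rot: [0.719, 0.695, 0.0, -0.001]
ft_force: [1.0, 0.4, 0.6]
grip_width: 0.0851
top 1145 (array([580.6, 219.4]), array([141.3,  62.7]), -63.4)
scene 1672 (array([585.6, 218.2]), array([151.8,  70.9]), -63.8)
pos mm [ 394.9 -302.2  172.7] w 85.4 F [-0.2  0.7 -0.4] j6 0.95 t 17.73
shift in tool axes (now) [527.6 168.3  34.2] (after turn) [387.3 395.9  32.7] turn [-0.004 -0.005 -0.488]
```

View pics/d1.png

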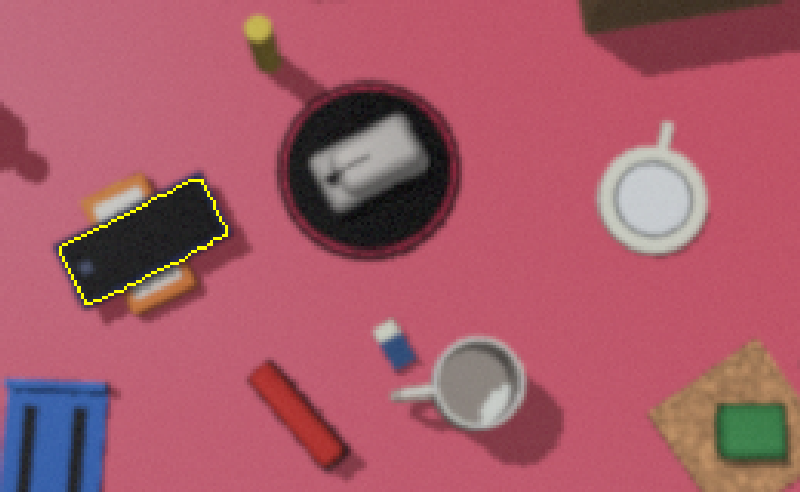

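The top view shows the mouse centred on the mat at (370,165), the case on the cork, and the charger free at (653,200). The phone outline is clean at (580.6, 219.4), heading -63.5°, and both views agree. Moving to the phone.

```bash
python3 -m crank '0 0 0 0 0 -.122 -1;0 0 0 0 0 -.122 -1;0 0 0 0 0 -.122 -1;0 0 0 0 0 -.122 -1;.015 .015 0 0 0 0 -1;.026 .026 0 0 0 0 -1;.027 .0275 0 0 0 0 -1;.027 .0275 0 0 0 0 -1;.027 .0275 0 0 0 0 -1;.027 .0275 0 0 0 0 -1;.027 .0275 0 0 0 0 -1;.027 .0275 0 0 0 0 -1;.027 .0275 0 0 0 0 -1;.027 .0275 0 0 0 0 -1;.027 .0275 0 0 0 0 -1;.027 .0275 0 0 0 0 -1;.027 .0275 0 0 0 0 -1;0 0 0 0 0 0 -1'
python3 - <<'E'
from h import *
t=viewer.camera('top')
m=mask(t,(0,0,125),(180,75,255),(318,147,365,185)); m=cv2.morphologyEx(m,cv2.MORPH_OPEN,cv2.getStructuringElement(2,(7,7)))
print('charger',(m>0).sum(),rect('top',m,.010))
m=mask(t,(0,0,70),(180,60,255),(225,130,275,172)); m=cv2.morphologyEx(m,cv2.MORPH_OPEN,np.ones((3,3))); print('mouse',(m>0).sum(),rect('top',m,.02))
go(.581,.2195,.06,26.5)
E
```

```text
clock: 19.23
eef_pos: [0.5322, 0.1781, 0.1326]
tool_rot: [0.526, 0.85, -0.011, -0.034]
ft_force: [0.5, 0.1, -0.1]
grip_width: 0.0853
charger 1008 (array([ 609.5, -236.7]), array([99.8, 98.4]), -47.2)
mouse 678 (array([649.8,  19.7]), array([97.4, 57.2]), -64.3)
pos mm [530.5 175.2 131.9] w 85.5 F [ 0.5 -0.3 -0.6] j6 1.41 t 19.28
shift in tool axes (now) [14.1 69.  68.7] (after turn) [17.1 64.9 71.9] turn [-0.058 -0.045 -0.001]
```

The charger is confirmed at (609.5, -236.7), and the mouse is within 2 mm of the mat's centre. Correcting the tilt and descending.

```bash
python3 -m crank '.008 .03 0 -.058 -.045 0 -1;.006 .025 .012 0 0 0 -1;.002 .008 .02 0 0 0 -1;0 0 .02 0 0 0 -1;0 0 0 0 0 0 -1'
python3 - <<'E'
from h import *
go(.581,.2195,.03,26.5)
E
```

```text
clock: 19.7
eef_pos: [0.5752, 0.2135, 0.0675]
tool_rot: [0.527, 0.85, -0.007, -0.003]
ft_force: [-1.6, -1.8, -1.1]
grip_width: 0.0855
pos mm [575.2 213.5  67.5] w 85.5 F [-1.6 -1.8 -1.1] j6 1.47 t 19.7
shift in tool axes (now) [ 3.   8.4 37.4] (after turn) [ 2.8  7.9 37.5] turn [-0.014  0.003 -0.003]
```

```bash
python3 -m crank '.002 .006 .012 -.014 0 -.003 -1;.001 .001 .014 0 0 0 -1;0 0 .007 0 0 0 -1;0 0 0 0 0 0 -1'
python3 - <<'E'
from h import *
go(.581,.2195,.013,26.5)
E
```

```text
clock: 20.03
eef_pos: [0.5756, 0.2126, 0.0298]
tool_rot: [0.528, 0.849, -0.006, -0.002]
ft_force: [-1.5, -0.1, -0.0]
grip_width: 0.0854
pos mm [575.6 212.6  29.8] w 85.4 F [-1.5 -0.1 -0. ] j6 1.47 t 20.03
shift in tool axes (now) [ 3.8  8.1 16.7] (after turn) [ 3.7  7.9 16.8] turn [-0.012  0.003 -0.005]
```

```bash
python3 -m crank '.004 .009 0 -.015 0 -.005 -1;0 .002 0 -.005 0 0 -1;0 0 0 0 0 0 -1'
python3 - <<'E'
from h import *
go(.581,.2195,.013,26.5)
E
```

```text
clock: 20.28
eef_pos: [0.5842, 0.2197, 0.0309]
tool_rot: [0.527, 0.85, 0.003, 0.004]
ft_force: [0.6, 0.5, -0.2]
grip_width: 0.0855
pos mm [584.2 219.7  30.9] w 85.5 F [ 0.6  0.5 -0.2] j6 1.47 t 20.28
shift in tool axes (now) [ 1.3 -3.1 17.9] (after turn) [ 1.3 -2.9 17.9] turn [ 0.009  0.003 -0.002]
```

```bash
python3 -m crank '.001 -.003 .009 .009 .003 0 -1;0 0 .009 0 0 0 -1;0 0 .002 0 0 0 -1;0 0 0 0 0 0 -1'
python3 - <<'E'
from h import *
go(.581,.2195,.010,26.5)
E
```

```text
clock: 20.62
eef_pos: [0.5829, 0.2199, 0.012]
tool_rot: [0.527, 0.85, 0.002, 0.001]
ft_force: [-0.2, -0.2, 0.6]
grip_width: 0.0853
pos mm [582.9 219.9  12. ] w 85.3 F [-0.2 -0.2  0.6] j6 1.47 t 20.62
shift in tool axes (now) [ 0.5 -1.9  2. ] (after turn) [ 0.5 -1.9  2. ] turn [ 0.005  0.001 -0.002]
```

```bash
python3 -m crank '0 -.002 .003 .005 0 0 -1;0 0 0 0 0 0 -.5;0 0 0 0 0 0 1;0 0 0 0 0 0 1;0 0 0 0 0 0 1;0 0 0 0 0 0 1;0 0 0 0 0 0 1'
python3 - <<'E'
from h import *
go(.581,.2195,.010,26.5)
s=viewer.camera('scene')
cv2.imwrite('pics/e1.png',cv2.resize(s[170:240,325:405],(686,600),interpolation=cv2.INTER_CUBIC)[:,:,::-1])
E
```

```text
clock: 21.2
eef_pos: [0.5818, 0.2195, 0.0096]
tool_rot: [0.527, 0.85, 0.0, 0.001]
ft_force: [0.8, 0.2, 0.6]
grip_width: 0.063
pos mm [581.8 219.5   9.6] w 63.0 F [0.8 0.2 0.6] j6 1.47 t 21.2
shift in tool axes (now) [ 0.4 -0.6 -0.4] (after turn) [ 0.4 -0.6 -0.4] turn [ 0.001  0.001 -0.001]
```

View pics/e1.png

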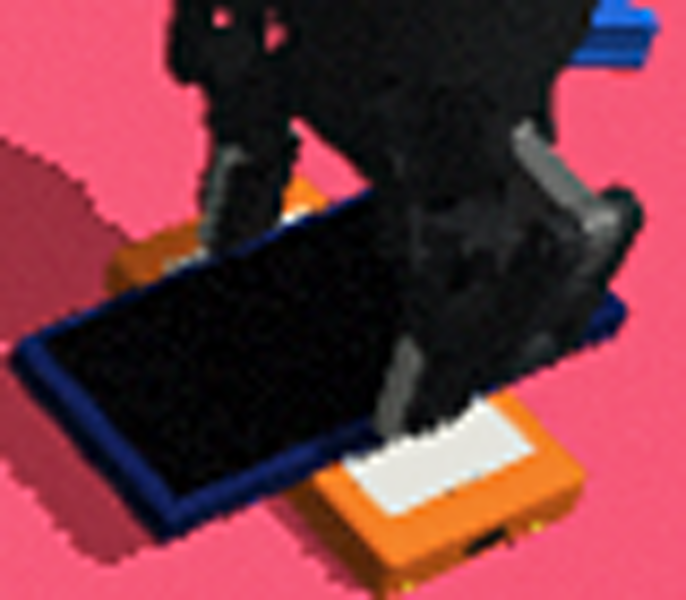

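The near finger lies against the phone's long side at (410,420), above the drive's plate. The width reads 63 mm. Lifting slowly.

```bash
python3 -m crank '0 0 0 0 0 0 1;0 0 -.005 0 0 0 1;0 0 -.01 0 0 0 1;0 0 -.015 0 0 0 1;0 0 -.015 0 0 0 1;0 0 0 0 0 0 1'
python3 - <<'E'
from h import *
go(.6095,-.237,.10,26.5)
s=viewer.camera('scene'); t=viewer.camera('top')
a=cv2.resize(s[150:240,310:420],(440,360),interpolation=cv2.INTER_CUBIC);b=cv2.resize(t[130:220,130:220],(360,360),interpolation=cv2.INTER_CUBIC)
cv2.imwrite('pics/e2.png',np.hstack([a,b])[:,:,::-1])
E
```

```text
clock: 21.75
eef_pos: [0.5791, 0.2185, 0.0552]
tool_rot: [0.527, 0.85, -0.003, -0.002]
ft_force: [1.5, 0.6, -1.6]
grip_width: 0.0628
pos mm [579.1 218.5  55.2] w 62.8 F [ 1.5  0.6 -1.6] j6 1.47 t 21.75
shift in tool axes (now) [-421.4 -175.8  -43.8] (after turn) [-421.2 -176.1  -44.8] turn [-0.006  0.    -0.001]
```

View pics/e2.png

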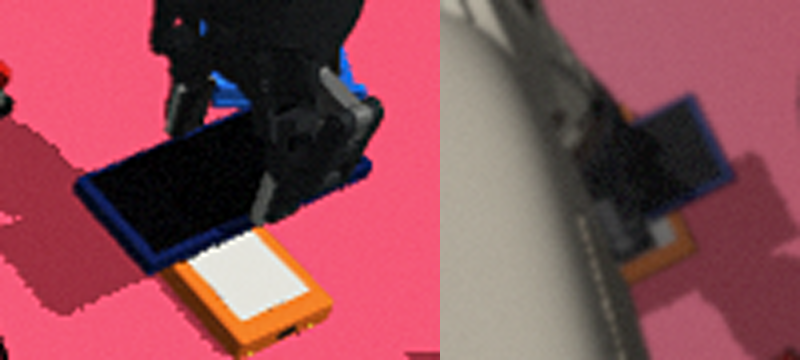

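The phone is off the pile, level in the grip, and the drive hasn't moved. Raising and carrying it to the charger.

```bash
python3 -m crank '0 0 -.02 -.006 0 0 1;0 0 -.025 0 0 0 1;-.01 -.004 -.02 0 0 0 1;-.02 -.0085 -.005 0 0 0 1;-.032 -.0134 0 0 0 0 1;-.035 -.0147 0 0 0 0 1;-.035 -.0147 0 0 0 0 1;-.035 -.0147 0 0 0 0 1;-.035 -.0147 0 0 0 0 1;-.035 -.0147 0 0 0 0 1;-.035 -.0147 0 0 0 0 1;-.035 -.0147 0 0 0 0 1;-.035 -.0147 0 0 0 0 1;-.03 -.0125 0 0 0 0 1;-.02 -.0085 0 0 0 0 1;0 0 0 0 0 0 1;0 0 0 0 0 0 1'
python3 - <<'E'
from h import *
go(.6095,-.237,.04,26.5)
E
```

```text
clock: 23.27
eef_pos: [0.597, -0.2241, 0.1051]
tool_rot: [0.524, 0.852, -0.009, -0.013]
ft_force: [-1.1, 0.5, -1.9]
grip_width: 0.0627
pos mm [ 597.  -224.1  105.1] w 62.7 F [-1.1  0.5 -1.9] j6 0.75 t 23.27
shift in tool axes (now) [-18.    7.3  64.6] (after turn) [-17.1   5.5  65.1] turn [-0.029 -0.013  0.005]
```

```bash
python3 -m crank '-.01 .003 .01 -.029 -.013 .005 1;-.006 .003 .02 0 0 0 1;-.001 0 .02 0 0 0 1;0 0 .01 0 0 0 1;0 0 0 0 0 0 1'
python3 - <<'E'
from h import *
go(.6095,-.237,.010,26.5)
E
```

```text
clock: 23.68
eef_pos: [0.6085, -0.2331, 0.0401]
tool_rot: [0.525, 0.851, 0.001, -0.002]
ft_force: [-0.6, 0.2, -2.6]
grip_width: 0.0629
pos mm [ 608.5 -233.1   40.1] w 62.9 F [-0.6  0.2 -2.6] j6 0.74 t 23.68
shift in tool axes (now) [-4.1 -0.9 30.1] (after turn) [-3.9 -0.9 30.1] turn [-0.001 -0.004  0.003]
```

```bash
python3 -m crank '-.004 -.001 .01 0 -.004 .003 1;-.001 0 .011 0 0 0 1;0 0 .006 0 0 0 1;0 0 0 0 0 0 1'
python3 - <<'E'
from h import *
go(.6095,-.237,.0016,26.5)
E
```

```text
clock: 24.02
eef_pos: [0.6103, -0.2354, 0.0113]
tool_rot: [0.525, 0.851, -0.0, -0.001]
ft_force: [-0.9, -0.2, -2.4]
grip_width: 0.0627
pos mm [ 610.3 -235.4   11.3] w 62.7 F [-0.9 -0.2 -2.4] j6 0.74 t 24.02
shift in tool axes (now) [-1.1 -1.4  9.7] (after turn) [-1.1 -1.4  9.7] turn [-0.002 -0.001  0.003]
```

```bash
python3 -m crank '-.001 -.001 .005 -.002 0 .003 1;0 0 .003 0 0 0 1;0 0 .001 0 0 0 1'
python3 - <<'E'
from h import *
go(.6095,-.237,.0016,26.5)
E
```

```text
clock: 24.27
eef_pos: [0.6107, -0.2368, 0.0026]
tool_rot: [0.526, 0.85, 0.001, 0.001]
ft_force: [-0.8, -0.1, -1.5]
grip_width: 0.0628
pos mm [ 610.7 -236.8    2.6] w 62.8 F [-0.8 -0.1 -1.5] j6 0.74 t 24.27
shift in tool axes (now) [ 0.4 -1.2  1. ] (after turn) [ 0.4 -1.2  1. ] turn [0.002 0.001 0.   ]
```

```bash
python3 -m crank '0 -.001 .001 0 0 0 1;0 0 .001 0 0 0 1'
python3 - <<'E'
from h import *
go(.6095,-.237,.0016,26.5)
E
```

```text
clock: 24.43
eef_pos: [0.6101, -0.2374, 0.0016]
tool_rot: [0.526, 0.85, 0.001, 0.001]
ft_force: [-2.7, 2.6, 5.7]
grip_width: 0.0624
pos mm [ 610.1 -237.4    1.6] w 62.4 F [-2.7  2.6  5.7] j6 0.74 t 24.43
shift in tool axes (now) [ 0.7 -0.4 -0. ] (after turn) [ 0.7 -0.4 -0. ] turn [0.003 0.001 0.   ]
```

Contact came at the predicted height. Releasing, rising, then measuring the phone and the uncovered drive.

```bash
python3 -m crank '0 0 0 0 0 0 .3;0 0 0 0 0 0 -.3;0 0 0 0 0 0 -1;0 0 0 0 0 0 -1;0 0 0 0 0 0 -1;0 0 0 0 0 0 -1;0 0 -.012 0 0 0 -1;0 0 -.03 0 0 0 -1;0 0 -.035 0 0 0 -1;0 0 -.035 0 0 0 -1;0 0 -.035 0 0 0 -1;0 0 0 0 0 0 -1'
python3 - <<'E'
from h import *
t=viewer.camera('top'); s=viewer.camera('scene')
for n,im,roi in(('top',t,(138,145,215,215)),('scene',s,(315,180,410,250))):
    m=mask(im,(6,140,60),(22,255,255),roi); print('drive',n,(m>0).sum(),rect(n,m,.018))
roi=(110,190,180,260)
m=mask(s,(0,0,0),(180,255,62),roi)|mask(s,(105,60,10),(130,255,160),roi); m=cv2.morphologyEx(m,cv2.MORPH_OPEN,np.ones((3,3)))
print('phone scene',(m>0).sum(),rect('scene',m,.020))
m=mask(t,(100,120,60),(125,255,255),(120,217,173,287)); print('rack',rect('top',m,.015))
go(.581,.2255,.14,116)
E
```

```text
clock: 25.43
eef_pos: [0.6088, -0.2375, 0.1581]
tool_rot: [0.526, 0.85, 0.001, 0.001]
ft_force: [0.6, 0.2, 1.5]
grip_width: 0.0853
drive top 298 (array([581.5, 226.8]), array([117.1,  63.3]), 25.1)
drive scene 684 (array([587.8, 223.9]), array([123.7,  72.4]), 25.3)
phone scene 1738 (array([ 611.6, -236.9]), array([145.4,  72.9]), -64.0)
rack (array([382.9, 303.7]), array([152.6,  87.7]), -3.9)
pos mm [ 606.5 -236.6  152.3] w 85.5 F [-0.5 -0.5 -0.5] j6 0.74 t 25.53
shift in tool axes (now) [424.9 183.3  13.6] (after turn) [-179.6  426.5   12.3] turn [ 1.000e-03 -5.000e-03 -1.562e+00]
```

The phone reads (611.6, -236.9) against the charger's (609.5, -236.7). The drive is at (581.5, 226.8), heading 25.2°. Turning the jaws across it.

```bash
python3 -m crank '0 0 0 0 0 -.119 -1;0 0 0 0 0 -.119 -1;0 0 0 0 0 -.119 -1;0 0 0 0 0 -.119 -1;0 0 0 0 0 -.119 -1;0 0 0 0 0 -.119 -1;0 0 0 0 0 -.119 -1;0 0 0 0 0 -.119 -1;0 0 0 0 0 -.119 -1;0 0 0 0 0 -.119 -1;0 0 0 0 0 -.119 -1;0 0 0 0 0 -.119 -1;0 0 0 0 0 -.119 -1;0 0 0 0 0 0 -1'
python3 - <<'E'
from h import *
go(.5815,.2265,.13,115.2)
E
```

```text
clock: 26.7
eef_pos: [0.5933, -0.2314, 0.1331]
tool_rot: [-0.254, 0.967, 0.013, -0.017]
ft_force: [0.6, 0.0, 0.5]
grip_width: 0.0856
pos mm [ 593.3 -231.4  133.1] w 85.6 F [0.6 0.  0.5] j6 -0.89 t 26.7
shift in tool axes (now) [-215.1  404.3   11.1] (after turn) [-184.3  419.4    3.1] turn [ 0.033 -0.028  0.074]
```

```bash
python3 -m crank '0 0 -.005 .033 -.028 .074 -1;-.008 .018 0 0 0 0 -1;-.014 .032 0 0 0 0 -1;-.015 .034 0 0 0 0 -1;-.015 .034 0 0 0 0 -1;-.015 .034 0 0 0 0 -1;-.015 .034 0 0 0 0 -1;-.015 .034 0 0 0 0 -1;-.015 .034 0 0 0 0 -1;-.015 .034 0 0 0 0 -1;-.015 .034 0 0 0 0 -1;-.015 .034 0 0 0 0 -1;-.013 .03 0 0 0 0 -1;-.006 .015 0 0 0 0 -1;0 0 0 0 0 0 -1;0 0 0 0 0 0 -1'
python3 - <<'E'
from h import *
go(.5815,.2265,.05,115.2)
E
```

```text
clock: 28.03
eef_pos: [0.5833, 0.2243, 0.1202]
tool_rot: [-0.187, 0.982, 0.002, -0.014]
ft_force: [-0.4, -0.3, -0.5]
grip_width: 0.0853
pos mm [583.3 224.3 120.2] w 85.3 F [-0.4 -0.3 -0.5] j6 -0.01 t 28.03
shift in tool axes (now) [-1.   2.1 70.2] (after turn) [ 0.7  2.7 70.2] turn [ 0.009 -0.026 -0.063]
```

```bash
python3 -m crank '0 .001 .015 .009 -.026 -.063 -1;0 .001 .025 0 0 0 -1;0 0 .02 0 0 0 -1;0 0 .01 0 0 0 -1;0 0 0 0 0 0 -1'
python3 - <<'E'
from h import *
go(.5815,.2265,.015,115.2)
E
```

```text
clock: 28.45
eef_pos: [0.5817, 0.221, 0.0472]
tool_rot: [-0.213, 0.977, -0.001, -0.0]
ft_force: [-0.5, -0.3, -0.6]
grip_width: 0.0856
pos mm [581.7 221.   47.2] w 85.6 F [-0.5 -0.3 -0.6] j6 -0.07 t 28.45
shift in tool axes (now) [-2.1  5.2 32.2] (after turn) [-2.2  5.1 32.2] turn [-0.002 -0.001 -0.01 ]
```

```bash
python3 -m crank '-.002 .005 .011 0 0 -.01 -1;0 .001 .014 0 0 0 -1;0 0 .009 0 0 0 -1;0 0 0 0 0 0 -1'
python3 - <<'E'
from h import *
go(.5815,.2265,.0,115.2)
E
```

```text
clock: 28.78
eef_pos: [0.583, 0.2252, 0.0129]
tool_rot: [-0.216, 0.976, -0.001, 0.001]
ft_force: [-0.7, -0.2, -0.1]
grip_width: 0.0852
pos mm [583.  225.2  12.9] w 85.2 F [-0.7 -0.2 -0.1] j6 -0.07 t 28.78
shift in tool axes (now) [ 0.8  1.9 12.9] (after turn) [ 0.8  1.8 12.9] turn [-0.002  0.002 -0.005]
```

```bash
python3 -m crank '.001 .002 .007 0 .002 -.005 -1;0 0 .007 0 0 0 -1;0 0 .003 0 0 0 -1;0 0 0 0 0 0 -1'
python3 - <<'E'
from h import *
go(.5815,.2265,-.004,115.2)
s=viewer.camera('scene')
cv2.imwrite('pics/f1.png',cv2.resize(s[165:235,325:405],(686,600),interpolation=cv2.INTER_CUBIC)[:,:,::-1])
E
```

```text
clock: 29.12
eef_pos: [0.5828, 0.227, -0.0039]
tool_rot: [-0.218, 0.976, -0.001, 0.001]
ft_force: [0.4, 0.8, 0.3]
grip_width: 0.0855
pos mm [582.8 227.   -3.9] w 85.5 F [0.4 0.8 0.3] j6 -0.07 t 29.12
shift in tool axes (now) [1.4 0.1 0.1] (after turn) [1.4 0.1 0.1] turn [-0.002  0.003 -0.   ]
```

View pics/f1.png

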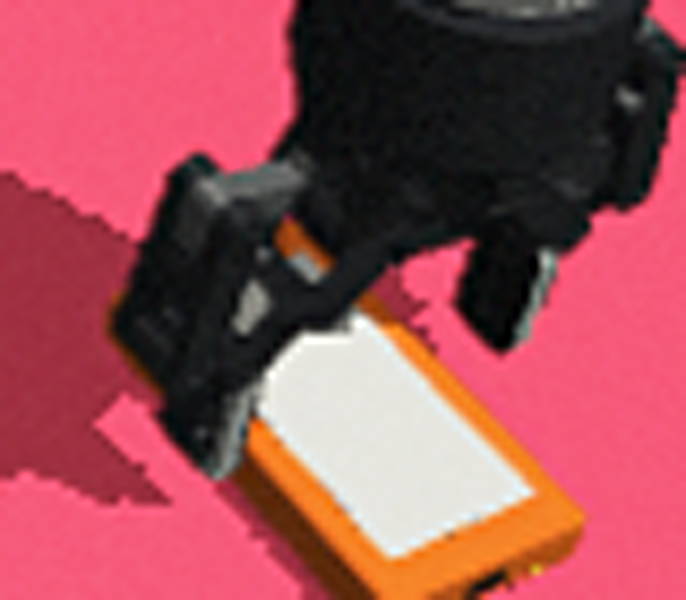

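The fingers straddle the drive, with the left tip at (215,475) and the right at (500,350). Closing.

```bash
python3 -m crank '.001 0 .002 0 0 0 -1;0 0 0 0 0 0 -.5;0 0 0 0 0 0 1;0 0 0 0 0 0 1;0 0 0 0 0 0 1;0 0 0 0 0 0 1;0 0 0 0 0 0 1'
python3 - <<'E'
from h import *
go(.5815,.2265,-.004,115.2)
E
```

```text
clock: 29.75
eef_pos: [0.5829, 0.2273, -0.0038]
tool_rot: [-0.218, 0.976, -0.0, 0.003]
ft_force: [-0.0, -0.4, -1.8]
grip_width: 0.0614
pos mm [582.9 227.3  -3.8] w 61.4 F [-0.  -0.4 -1.8] j6 -0.07 t 29.75
shift in tool axes (now) [ 1.6 -0.1  0.1] (after turn) [ 1.6 -0.1  0.2] turn [-0.002  0.006 -0.   ]
```

```bash
python3 -m crank '0 0 -.008 0 0 0 1;0 0 -.015 0 0 0 1;0 0 -.025 0 0 0 1;0 0 -.03 0 0 0 1;0 0 -.025 0 0 .08 1;0 0 0 0 0 .11 1;0 0 0 0 0 .12 1;0 0 0 0 0 .12 1;0 0 0 0 0 .075 1;0 0 0 0 0 0 1'
python3 - <<'E'
from h import *
go(.383,.304,.09,86.1)
E
```

```text
clock: 30.58
eef_pos: [0.5803, 0.2263, 0.1064]
tool_rot: [0.045, 0.999, -0.001, 0.001]
ft_force: [0.7, 0.0, -1.6]
grip_width: 0.0616
pos mm [580.3 226.3 106.4] w 61.6 F [ 0.7  0.  -1.6] j6 0.46 t 30.58
shift in tool axes (now) [203.5  59.8  15.9] (after turn) [202.2  64.1  16.4] turn [-0.001  0.002 -0.021]
```

```bash
python3 -m crank '.015 .005 0 0 0 -.021 1;.03 .0095 0 0 0 0 1;.033 .0105 0 0 0 0 1;.033 .0105 0 0 0 0 1;.033 .0105 0 0 0 0 1;.03 .0095 0 0 0 0 1;.018 .0055 0 0 0 0 1;0 0 0 0 0 0 1;0 0 0 0 0 0 1'
python3 - <<'E'
from h import *
go(.3845,.304,.04,86.1)
E
```

```text
clock: 31.33
eef_pos: [0.3858, 0.2999, 0.1063]
tool_rot: [0.026, 1.0, -0.001, 0.002]
ft_force: [0.9, -0.0, -1.4]
grip_width: 0.0616
pos mm [385.8 299.9 106.3] w 61.6 F [ 0.9 -0.  -1.4] j6 0.71 t 31.33
shift in tool axes (now) [ 1.8  4.1 66.2] (after turn) [ 1.5  4.  66.3] turn [-0.001  0.004  0.017]
```

```bash
python3 -m crank '.001 .003 .015 0 .004 .017 1;0 .001 .022 0 0 0 1;0 0 .02 0 0 0 1;0 0 .008 0 0 0 1;0 0 0 0 0 0 1'
python3 - <<'E'
from h import *
go(.3845,.304,.012,86.1)
E
```

```text
clock: 31.75
eef_pos: [0.3915, 0.3054, 0.0424]
tool_rot: [0.033, 0.999, 0.002, 0.004]
ft_force: [0.5, -0.2, -1.6]
grip_width: 0.0611
pos mm [391.5 305.4  42.4] w 61.1 F [ 0.5 -0.2 -1.6] j6 0.73 t 31.75
shift in tool axes (now) [ 7.1 -2.  30.4] (after turn) [ 6.9 -1.9 30.4] turn [0.004 0.008 0.002]
```

```bash
python3 -m crank '.007 -.002 .005 .004 .008 .002 1;.001 0 .007 0 0 0 1;0 0 .004 0 0 0 1;0 0 0 0 0 0 1'
python3 - <<'E'
from h import *
go(.3845,.304,.012,86.1)
s=viewer.camera('scene'); cv2.imwrite('pics/g1.png',cv2.resize(s[120:190,330:420],(771,600),interpolation=cv2.INTER_CUBIC)[:,:,::-1])
E
```

```text
clock: 32.08
eef_pos: [0.3855, 0.3039, 0.0267]
tool_rot: [0.035, 0.999, 0.001, 0.001]
ft_force: [0.1, -0.0, -2.2]
grip_width: 0.0612
pos mm [385.5 303.9  26.7] w 61.2 F [ 0.1 -0.  -2.2] j6 0.74 t 32.08
shift in tool axes (now) [ 1.   0.1 14.7] (after turn) [ 1.   0.1 14.7] turn [ 0.001  0.002 -0.002]
```

View pics/g1.png

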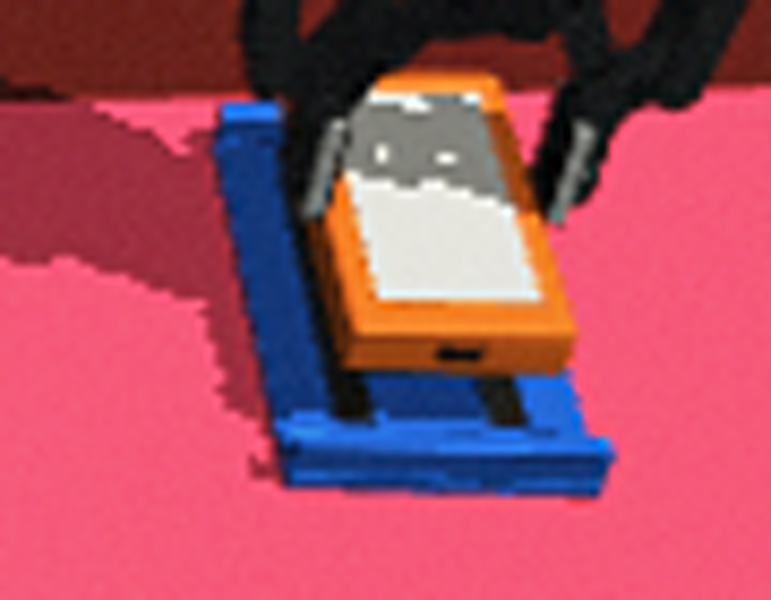

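The drive is parallel to the rack and its length lies between the lips (front lip at about (445,450)). It sits slightly high and right in the image, as it should while still 24 mm up. Lowering.

```bash
python3 -m crank '.001 0 .007 0 0 -.002 1;0 0 .006 0 0 0 1;0 0 .003 0 0 0 1;0 0 0 0 0 0 1'
python3 - <<'E'
from h import *
go(.3845,.304,.0022,86.1)
E
```

```text
clock: 32.47
eef_pos: [0.3859, 0.3052, 0.0111]
tool_rot: [0.033, 0.999, 0.002, 0.003]
ft_force: [0.2, -0.1, -1.6]
grip_width: 0.0616
pos mm [385.9 305.2  11.1] w 61.6 F [ 0.2 -0.1 -1.6] j6 0.74 t 32.47
shift in tool axes (now) [ 1.4 -1.4  8.9] (after turn) [ 1.3 -1.3  8.9] turn [0.004 0.005 0.001]
```

```bash
python3 -m crank '.001 -.001 .004 .003 .004 0 1;0 0 .003 0 0 0 1;0 0 .001 0 0 0 1'
python3 - <<'E'
from h import *
go(.3845,.304,.0022,86.1)
E
```

```text
clock: 32.72
eef_pos: [0.3849, 0.3044, 0.0025]
tool_rot: [0.033, 0.999, 0.001, 0.0]
ft_force: [-0.3, 0.9, -2.8]
grip_width: 0.0617
pos mm [384.9 304.4   2.5] w 61.7 F [-0.3  0.9 -2.8] j6 0.74 t 32.72
shift in tool axes (now) [ 0.4 -0.5  0.3] (after turn) [ 0.4 -0.5  0.3] turn [0.001 0.001 0.001]
```

```bash
python3 -m crank '0 0 .001 0 0 0 1;0 0 .001 0 0 0 1'
```

```text
clock: 32.88
eef_pos: [0.3849, 0.3045, 0.0019]
tool_rot: [0.033, 0.999, 0.001, 0.001]
ft_force: [-3.7, -2.9, 13.3]
grip_width: 0.0617
```

Touchdown. Releasing, rising and backing away for the final check.

```bash
python3 -m crank '0 0 0 0 0 0 .3;0 0 0 0 0 0 -.3;0 0 0 0 0 0 -1;0 0 0 0 0 0 -1;0 0 0 0 0 0 -1;0 0 0 0 0 0 -1;0 0 -.012 0 0 0 -1;0 0 -.03 0 0 0 -1;0 0 -.035 0 0 0 -1;0 0 -.035 0 0 0 -1;0 0 -.035 0 0 0 -1;0 0 -.03 0 0 0 -1;0 -.03 0 0 0 0 -1;0 -.035 0 0 0 0 -1;0 -.035 0 0 0 0 -1;0 -.035 0 0 0 0 -1;0 -.035 0 0 0 0 -1;0 -.035 0 0 0 0 -1;0 -.02 0 0 0 0 -1;0 0 0 0 0 0 -1'
python3 - <<'E'
from h import *
t=viewer.camera('top'); s=viewer.camera('scene')
print('drive',rect('top',mask(t,(6,140,60),(22,255,255),(120,210,175,295)),.024))
print('rack',rect('top',mask(t,(100,120,60),(125,255,255),(120,210,175,295)),.015))
print('drive sc',rect('scene',mask(s,(6,140,60),(22,255,255),(340,120,410,190)),.024))
print('case',rect('top',mask(t,(40,80,30),(85,255,255),(335,205,410,275)),.032))
print('tray',rect('top',mask(t,(8,60,80),(25,180,255),(333,205,407,273)),.008))
roi=(305,130,385,205)
m=mask(t,(0,0,0),(180,255,62),roi)|mask(t,(105,60,10),(130,255,160),roi); m=cv2.morphologyEx(m,cv2.MORPH_OPEN,np.ones((3,3))); print('phone',rect('top',m,.022))
m=mask(t,(0,0,0),(180,255,45),(213,120,287,190)); print('mat',rect('top',m,.004))
m=mask(t,(0,0,70),(180,60,255),(225,130,275,172)); m=cv2.morphologyEx(m,cv2.MORPH_OPEN,np.ones((3,3))); print('mouse',rect('top',m,.02))
print('stapler',rect('top',mask(t,(0,180,60),(6,255,200),(207,213,247,257)),.038))
a=cv2.resize(t[100:300,110:420],(400,258),interpolation=cv2.INTER_AREA); 
cv2.imwrite('pics/end.png',np.vstack([cv2.resize(t[105:295,110:410],(474,300),interpolation=2),cv2.resize(s[115:300,90:420],(474,266),interpolation=2)])[:,:,::-1])
print(readout.get_obs()['eef_pos'])
E
```

```text
clock: 34.55
eef_pos: [0.372, 0.0744, 0.1893]
tool_rot: [0.03, 1.0, 0.002, 0.006]
ft_force: [0.6, 0.9, -1.5]
grip_width: 0.0853
drive (array([341.4, 326.2]), array([55.2, 28. ]), 43.1)
rack (array([367.8, 320.7]), array([119.9,  53.6]), -5.1)
drive sc (array([391.7, 300.4]), array([128.1,  65.9]), -3.8)
case (array([ 399. , -305.4]), array([58.3, 44.8]), 88.4)
tray (array([ 398.3, -304. ]), array([119. , 118.9]), -57.8)
phone (array([ 607.5, -235.1]), array([142.7,  63.3]), -63.5)
mat (array([648.,  19.]), array([144.2, 142.1]), 88.4)
mouse (array([649.9,  19.7]), array([97.6, 57.5]), -64.5)
stapler (array([398.5,  55.9]), array([14.9,  7.4]), 43.9)
[0.37275453 0.07676634 0.18935339]
```

View pics/end.png

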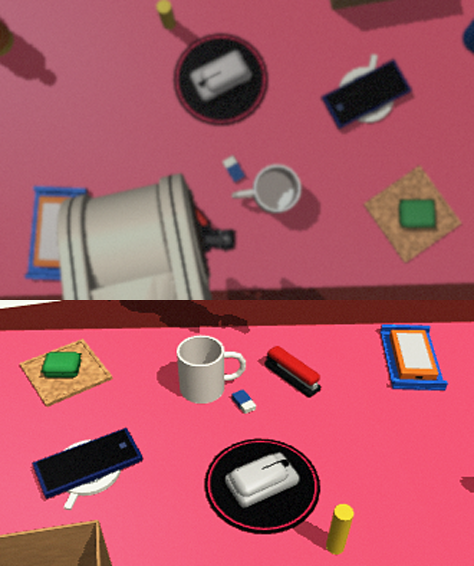

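```bash
python3 -c "
from workcell import order; print(order.job_done())"
```

```text
the job is handed in; nothing more can be done
None
```

All four things are in their places and right side up, and I handed the job in at about 34.6 s with the gripper open and clear of everything. I worked in the order asked: mouse to the mat, earbud case to the tray, phone to the charger, then drive to the rack. Each was lowered to light contact (14 N or less on the wrist) before release.

| Thing | Distance from the middle of its place |
|---|---|
| Mouse on the mat | about 2 mm |
| Earbud case in the tray | about 1.5 mm |
| Phone on the charging pad | about 2–3 mm; the two views disagree by about 4 mm |
| Drive in the rack | about 2–3 mm, parallel to the rack |

- **Drive:** this was checked from the scene view only, because the arm covered the rack from above. That reading shows 9 mm off in x before removing the roughly 6 mm offset the same view gave for the drive on the desk.
- **Mug and stapler:** both stand where they were in the final picture. The stapler's final top-view measurement failed because the arm was in the way, so that check is by eye.
- **First grasp:** the first two closings on the mouse caught the hump above its straight sides. The fingertips turned out to sit about 20 mm higher than I had worked out from the stated TCP. I opened and went lower both times; nothing moved, and I allowed for this in every later grasp.

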